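# Third hand at the slat jigs

### The arm

A 6-joint arm with a two-finger parallel gripper is mounted at the origin on the work surface. World frame = base frame: x ahead of the robot, y to its left, z up, the work surface at z = 0. Lengths are in m, angles in rad, forces in N, time in s.
With the tool pointing down it reaches from about 0.225 to 0.875 m from the base axis. Payload 3.4 kg.
Tool frame: the origin (TCP) lies between the finger pads; the fingertips stand 8 mm ahead of it and the grasp point (between the pads) lies 11 mm behind it; z points along the fingers, y is the line along which they close (so a half turn about z gives the same grasp; the last joint's range is limited). The gripper opens to 85 mm and grips with 20 to 120 N. Pads are 22 mm wide; open, the fingers measure 114 mm over their backs; the gripper's body (76 mm by 85 mm) begins 54 mm behind the grasp point. The pads swing forward as they close: fully open they stand 13 mm farther back than shut.
Start: joints at [0.982, 0.276, 1.505, -0, 1.361, -0.121], TCP at [0.259, 0.513, 0.239] pointing down, gripper open.
Joint ranges: [-2.89, 2.89], [-0.75, 2.08], [0.22, 2.7], [-1.18, 4.32], [0.11, 2.71], [-2.7, 2.7]. Speed limits (rad/s): [2.57, 2.57, 3.14, 3.14, 3.14, 3.14].

### API

Orientations are given as a unit quaternion [w, x, y, z].
In Python, from rig import manip gives the robot as it stands.
- The arm moves only by the tool move_arm, never from a script. Its argument "deltas" is a list that holds one entry, the list of rows, each a list of 5 numbers: the shift along the tool's x, y, z normalised to -1 to 1, where 1 is 80 cm, then the turn about the tool's z normalised to -1 to 1, where 1 is 120 degrees, then the closure, from -1 (fully open) to 1 (shut). In form: [[[tx, ty, tz, twist, grip], ...]]. A call has 1 to 12 rows; each row is the pose to reach, as a shift and turn from the pose commanded when the call began, along the tool's axes at that moment; what a row does not reach only later rows make up. A row lasts 1/10 s, in which the tool goes at most 50 mm and 8.59 degrees, less where a joint would pass 70% of its speed; a pose out of reach is approached as far as the arm can. A call with a number of a shift or a turn outside -1 to 1 is refused whole. A call with a gripper value outside its range is refused whole. The fingers move at their own pace and stop on an object; "squeeze" is the grip in N (left out, the last holds). Time passes only in rows, so rows that repeat a pose let the fingers close. It gives the time, the measured TCP pose, the force, the opening and the grip force at its end, in the units of the state.
- manip.get_state(): the state, without advancing time (a new reading comes with each control period).
- manip.get_image(name): name is "scene" or "side" or "wrist"; returns the picture (400x640x3 uint8, red, green, blue); there is no depth.
- manip.camera_params(name): a dict with "fx", "fy", "cx", "cy" (pixels), "R" (3x3) and "t" (3): a world point X has camera coordinates R X + t; the wrist camera has in their place "tool_from_camera" (4x4, takes a point from camera to tool coordinates, whose origin is the TCP and whose axes are the flange's). Camera axes: x right, y down, z forward; pixel columns grow to the right and rows downward; lengths in m; the calibration is good to about 2 mm. A picture is of the moment at which its call begins: read the wrist's pose just before it. camera_params takes no time and is no camera call.
- manip.sign_off(): hands the job in; it is judged then, once.
The state is a dict: "clock": time; "qpos": joint angles; "qd": joint speeds; "effort": joint torques, N m; "position": TCP position; "ee_rot": TCP orientation; "contact_force": force on the tool from outside, world axes, zero at the start; "moment": the same for the moment, N m; "width": finger opening in m; "gripper_force": force on a finger pad.
Only numpy, scipy, OpenCV 4.12 (cv2) and the standard library are available. Lean on these libraries where they do the work, as an engineer would, in place of code of your own. Each camera call takes 0.05 s, during which the arm holds its last target. There are 200 camera calls.

### The job

Lay the shortest of the three wooden slats in the short closed row and let go of it. Then lay the longest slat in the long row and push it lengthwise against the sprung steel stop with a steady force of about 10 N (the stop goes back about 10 mm, its pointer midway between the two marks), never ramming the stop to the end of its travel; keep that push steady for two seconds, and finish while still holding it pressed like that, so that a colleague can screw it down. Leave the middle-length slat where it lies.

Things in the scene. Friction and masses are not known exactly. Their poses are not given: they have to be found in the camera images.
- slat_short_center (a point): Centre (half-way up) of the shortest of three look-alike plain wooden slats, 80 mm long (x axis), 26 mm wide (y), 40 mm high (z); about 60 g. It starts flat on the bench, standing on its 26 mm wide face, lying roughly crosswise (along world y).
- slat_long_center (a point): Centre (half-way up) of the longest slat, 140 mm long (x axis), 26 mm wide (y), 40 mm high (z); about 100 g; starts as the short one does.
- slat_middle_center (a point): Centre of the middle-length slat, 110 x 26 x 40 mm (x, y, z): a look-alike to be left where it lies.
- short_row: Short row: a trough closed all round on a fixed grey board 170 x 85 x 12 mm. Origin: centre of its underside, under the trough's middle; x along the row, z up. Trough floor = board top, 12 mm above the bench; inside 92 mm (x) by 36 mm (y); dark wooden walls 8 mm thick rise 10 mm above the floor, so the slat's upper 30 mm stay free for the fingers.
- long_row: Long row on a fixed grey board 270 x 85 x 12 mm. Origin: centre of its underside; x along the row to the stop (away from the robot), z up. Two dark walls 8 mm thick, 36 mm apart, 10 mm above the floor (board top, 12 mm over the bench) run from x = -110 to 40 mm; open at -x. Free stop's face: x = 50 mm (long slat's centre then at -20). Green block behind, 58 mm high, x = 103 to 129 mm.
- stop_face (a point): Centre of the sprung stop's front face, which the slat's end is pressed against: a steel plate 50 mm wide, 38 mm high (13 to 52 mm above the bench), 12 mm thick. It looks along -x of long_row and moves with the stop.
- stop (a joint): How far the sprung stop is pushed back, m: 0 free, end of travel 0.025 (over 0.021 counts as rammed). Spring 1 N per mm (10 N at 0.010), no preload, friction about 0.2 N; it springs back when let go. A black pointer on its +y side stands midway between two white marks on the board at 0.010; the marks bound 6 to 14 mm.
Not all that is in view belongs to the job. Leave any green or purple look-alike of the part that bears slat_long_center alone.

How it is judged:
On the way, in this order (a step that is already met when the one before it is completed fails the run):
1. the shortest slat lies down in the short row, let go (z of slat_short_center in the frame of short_row between 0.027 and 0.036 m and horizontal distance between slat_short_center and short_row below 0.012 m and angle between the x axis of slat_short_center and the x axis of short_row, either way round below 0.15 rad and angle between the z axis of slat_short_center and the z axis of short_row, either way round below 0.1 rad and contact force between the fingers and slat_short below 0.2 N), for 0.2 s.
2. the longest slat, in the long row, is pressed on the stop with 6 to 14 N for 1.5 s (z of slat_long_center in the frame of long_row between 0.026 and 0.04 m and y of slat_long_center in the frame of long_row between -0.009 and 0.009 m and angle between the x axis of slat_long_center and the x axis of long_row, either way round below 0.12 rad and angle between the z axis of slat_long_center and the z axis of long_row, either way round below 0.12 rad and contact force between slat_long and stop between 6 and 14 N and value of joint stop between 0.006 and 0.014 m and contact force between the fingers and slat_long above 2 N), for 1.5 s.
At the end, for the whole second after the job is handed in: Fingers hold the long slat in the long row (9 mm, 0.12 rad, at most 8 mm off its floor), pressing the stop with 6 to 14 N, 6 to 14 mm back; the short slat lies let go on the short row's floor (12 mm of its middle, 0.15 rad); the middle slat is within 20 mm of its start (all of step 1 and all of step 2 and distance of slat_middle_center from where it was at the start of the episode below 0.02 m); the arm keeps its last pose, push and grip.
It fails at once if the stop rammed to the end of its travel (over 21 mm) (value of joint stop above 0.021 m).
It fails at once if the middle slat moved over 20 mm (distance of slat_middle_center from where it was at the start of the episode above 0.02 m).
It also fails if it takes over 64 s, if anything falls off the work surface, if the arm or the gripper's body presses on something with over 40 N, if the wrist force passes 120 N, or if a joint passes its speed limit or range.

## Working session

There is one attempt and no reset: what is moved stays moved. The work goes in short steps, Python scripts to look and compute and a tool call to move; the robot and the scene stay as the last step left them, time stands still between calls to the robot, and variables do not carry over. Pictures are saved under pics/ and viewed, at most 10 in all, crops included, and the job is handed in when it is done.

Besides the shell and the picture viewer there is one more tool, called after "Call:" as name(argument=value, ...), one argument or row to a line, values as JSON. move_arm: Moves the arm, as the interface text tells. Scaled input: -1 to 1 covers 80 cm each way for a shift and 120 degrees each way for a turn. Its arguments: {"type":"object","properties":{"deltas":{"type":"array","items":{"type":"array","items":{"type":"array","items":{"type":"number","minimum":-1,"maximum":1}}}},"squeeze":{"type":"number"}},"required":["deltas"]}

```bash
mkdir -p pics; cat > h.py <<'E'
import numpy as np, cv2
from rig import manip
def snap(name,fn):
    im=manip.get_image(name); cv2.imwrite('pics/'+fn,im[:,:,::-1]); return im
def ray(name,u,v,z,T=None):
    p=manip.camera_params(name)
    d=np.array([(u-p['cx'])/p['fx'],(v-p['cy'])/p['fy'],1.])
    if name=='wrist':
        M=T@np.array(p['tool_from_camera']); o=M[:3,3]; d=M[:3,:3]@d
    else:
        R=np.array(p['R']);t=np.array(p['t']); o=-R.T@t; d=R.T@d
    return o+d*(z-o[2])/d[2]
E
python3 - <<'E'
from h import *
a=snap('scene','a.png');b=snap('side','b.png')
for n in('scene','side','wrist'):print(n,{k:np.round(v,3).tolist() for k,v in manip.camera_params(n).items()})
print(manip.get_state())
E
```

```text
scene {'fx': 412.994, 'fy': 412.994, 'cx': 323.932, 'cy': 198.826, 'R': [[-0.046, 0.999, 0.013], [0.665, 0.04, -0.746], [-0.745, -0.026, -0.666]], 't': [0.114, -0.267, 1.494]}
side {'fx': 376.087, 'fy': 376.087, 'cx': 324.534, 'cy': 200.048, 'R': [[0.728, -0.685, 0.009], [-0.394, -0.429, -0.813], [0.561, 0.588, -0.583]], 't': [-0.391, 0.172, 0.876]}
wrist {'fx': 349.547, 'fy': 349.547, 'cx': 318.219, 'cy': 196.465, 'tool_from_camera': [[0.001, -0.948, -0.318, 0.082], [1.0, -0.0, 0.002, -0.001], [-0.002, -0.318, 0.948, -0.134], [0.0, 0.0, 0.0, 1.0]]}
{'clock': 0.1, 'qpos': array([ 9.81971790e-01,  2.76541892e-01,  1.50600691e+00, -2.10691825e-05,
        1.36070712e+00, -1.21025918e-01]), 'qd': array([ 4.21490225e-04, -6.32511586e-05, -4.50833411e-03, -6.84332215e-04,
       -1.33044626e-03, -5.65077753e-04]), 'effort': array([ 1.21928872e-03, -4.17701054e+01, -2.46404707e+01,  1.05625356e-04,
        5.74580685e-03, -2.47879541e-05]), 'position': array([0.25904795, 0.51282616, 0.23852027]), 'ee_rot': array([-2.79350292e-04,  2.31770182e-01,  9.72770215e-01, -7.83379405e-04]), 'contact_force': array([-0.57653588, -0.11890878, -0.34125869]), 'moment': array([ 0.05219875,  0.01949678, -0.01969278]), 'gripper_force': 0.0, 'width': 0.08490575447173813}
```

View pics/a.png

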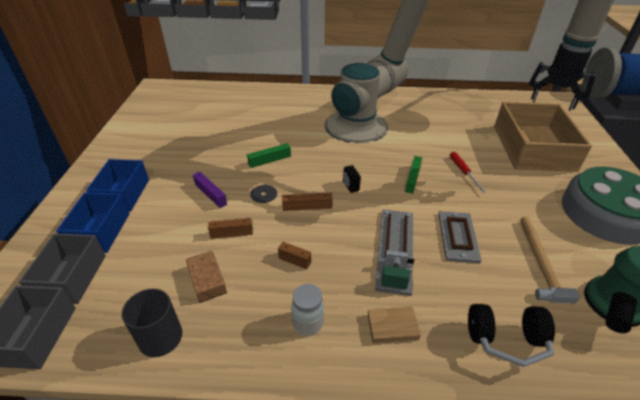

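View pics/b.png

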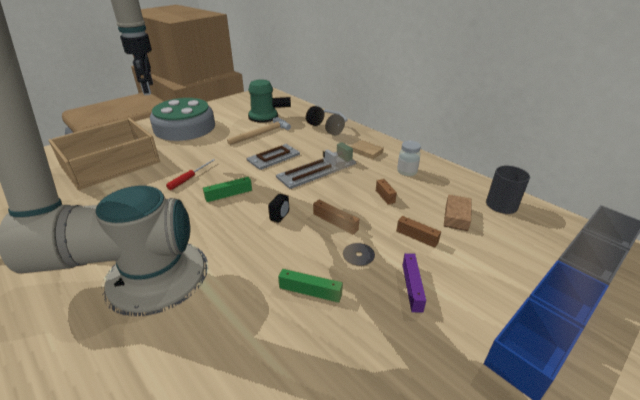

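Candidates: brown slats at (307,201) (looks longest), (230,228) (middle) and (294,255) (shortest). Green ones at (269,155) and (414,174), and a purple one at (210,189), are decoys. The boards are at (396,250), long row, and (459,236), short row.

```bash
python3 - <<'E'
from h import *
a=cv2.imread('pics/a.png')
c=np.hstack([a[182:277,203:343],a[205:300,372:487]])
cv2.imwrite('pics/c.png',cv2.resize(c,None,fx=3.1,fy=3.1,interpolation=cv2.INTER_CUBIC))
for u,v,z in [(307,197,.04),(230,224,.04),(294,250,.04),(459,236,.02),(396,237,.02)]:print(u,v,ray('scene',u,v,z).round(3))
# slat lengths from image: colour mask
hsv=cv2.cvtColor(a,cv2.COLOR_BGR2HSV)
for (x0,y0,x1,y1) in [(275,188,338,216),(203,214,258,243),(272,238,317,272)]:
    r=hsv[y0:y1,x0:x1]; print(r[14,30],r[2,2])
E
```

```text
307 197 [ 0.447 -0.141  0.04 ]
230 224 [ 0.563 -0.33   0.04 ]
294 250 [ 0.641 -0.158  0.04 ]
459 236 [0.552 0.259 0.02 ]
396 237 [0.565 0.096 0.02 ]
[ 13 159  72] [ 17  99 136]
[ 13 161  65] [ 18 106 157]
[ 13 164  92] [ 17 105 168]
```

View pics/c.png

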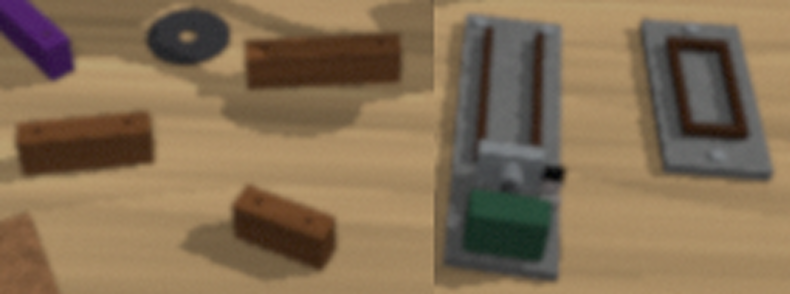

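The crop shows three brown slats: the longest at top right, the middle one on the left, and the shortest at the bottom. The boards are seen clearly, and the stop's pointer is on its right (+y) side.

```bash
python3 - <<'E'
from h import *
L=lambda x,y,z:ray('scene',x/3.1+203,y/3.1+182,z)
B=lambda x,y,z:ray('scene',x/3.1+232,y/3.1+205,z)
def seg(n,p,q):
    d=q-p;print(n,'mid',((p+q)/2).round(3),'len',np.linalg.norm(d).round(3),'yaw',np.degrees(np.arctan2(d[1],d[0])).round(1))
seg('long',L(249,49,.04),L(400,44,.04))
seg('mid',L(18,130,.04),L(152,121,.04))
seg('short',L(240,198,.04),L(331,228,.04))
seg('srow',B(692,43,.022),B(718,130,.022))
seg('sboard-left',B(641,22,.012),B(668,170,.012)); seg('sboard-r',B(739,28,.012),B(771,176,.012))
seg('lboard-left',B(468,20,.012),B(446,264,.012)); seg('lboard-r',B(561,24,.012),B(555,276,.012))
seg('stopface top',B(478,150,.052),B(543,155,.052))
E
```

```text
long mid [ 0.447 -0.139  0.04 ] len 0.134 yaw 96.3
mid mid [ 0.558 -0.33   0.04 ] len 0.109 yaw 98.9
short mid [ 0.643 -0.155  0.04 ] len 0.078 yaw 70.2
srow mid [0.541 0.261 0.022] len 0.1 yaw 1.1
sboard-left mid [0.542 0.221 0.012] len 0.17 yaw -2.0
sboard-r mid [0.544 0.304 0.012] len 0.17 yaw -3.9
lboard-left mid [0.595 0.054 0.012] len 0.265 yaw -7.0
lboard-r mid [0.598 0.135 0.012] len 0.272 yaw -7.4
stopface top mid [0.651 0.086 0.052] len 0.049 yaw 87.5
```

```bash
cat >> h.py <<'E'
from scipy.spatial.transform import Rotation as Ro
def pose():
    s=manip.get_state(); q=s['ee_rot']; T=np.eye(4); T[:3,:3]=Ro.from_quat([q[1],q[2],q[3],q[0]]).as_matrix(); T[:3,3]=s['position']; return T,s
def go(x,y,z,h):
    T,s=pose(); d=T[:3,:3].T@(np.array([x,y,z])-T[:3,3]); h0=np.degrees(np.arctan2(T[1,0],T[0,0]))
    tw=-((h-h0+180)%360-180)
    print('at',T[:3,3].round(4),'head',h0.round(2),'tilt z',T[:3,2].round(4),'t',s['clock'],'w',s['width'].round(4),'gf',round(s['gripper_force'],1),'F',s['contact_force'].round(2))
    print('ROW',(d/.8).round(4),'tw',round(tw/120,4))
E
python3 -c "
from h import *
go(.643,-.155,.18,70)"
```

```text
Traceback (most recent call last):
  File "h.py", line 19, in go
    print('at',T[:3,3].round(4),'head',h0.round(2),'tilt z',T[:3,2].round(4),'t',s['clock'],'w',s['width'].round(4),'gf',round(s['gripper_force'],1),'F',s['contact_force'].round(2))
                                                                                                ^^^^^^^^^^^^^^^^
AttributeError: 'float' object has no attribute 'round'
```

Call:
move_arm(
  deltas=[
    [[-0.805,-0.529,0.074,0.69,-1],[-0.805,-0.529,0.074,0.69,-1],[-0.805,-0.529,0.074,0.69,-1],[-0.805,-0.529,0.074,0.69,-1],[-0.805,-0.529,0.074,0.69,-1],[-0.805,-0.529,0.074,0.69,-1],[-0.805,-0.529,0.074,0.69,-1],[-0.805,-0.529,0.074,0.69,-1],[-0.805,-0.529,0.074,0.69,-1],[-0.805,-0.529,0.074,0.69,-1],[-0.805,-0.529,0.074,0.69,-1],[-0.805,-0.529,0.074,0.69,-1]],
  ],
)

```text
clock: 1.3
position: [0.5578, -0.0074, 0.1929]
ee_rot: [-0.0, 0.817, 0.576, -0.0]
contact_force: [1.0, 1.4, 0.3]
width: 0.0852
gripper_force: 0.0
```

```bash
python3 -c "
from h import *
go(.643,-.155,.18,70)"
```

```text
Traceback (most recent call last):
  File "h.py", line 19, in go
    print('at',T[:3,3].round(4),'head',h0.round(2),'tilt z',T[:3,2].round(4),'t',s['clock'],'w',s['width'].round(4),'gf',round(s['gripper_force'],1),'F',s['contact_force'].round(2))
                                                                                                ^^^^^^^^^^^^^^^^
AttributeError: 'float' object has no attribute 'round'
```

```bash
sed -i "s/s\['width'\].round(4)/round(s['width'],4)/" h.py; python3 -c "
from h import *
go(.643,-.155,.18,70)"
```

```text
at [ 0.5578 -0.0074  0.1929] head 70.37 tilt z [-4.e-04  4.e-04 -1.e+00] t 1.3 w 0.0852 gf 0.0 F [0.98 1.44 0.27]
ROW [-0.138   0.1623  0.016 ] tw 0.0031
```

Call:
move_arm(
  deltas=[
    [[-0.138,0.162,0.016,0,-1],[-0.138,0.162,0.016,0,-1],[-0.138,0.162,0.016,0,-1],[-0.138,0.162,0.016,0,-1],[-0.138,0.162,0.016,0,-1],[-0.138,0.162,0.016,0,-1]],
  ],
)

```text
clock: 1.9
position: [0.6418, -0.1527, 0.1796]
ee_rot: [-0.001, 0.817, 0.576, -0.0]
contact_force: [-0.3, 0.0, 0.4]
width: 0.0853
gripper_force: 0.0
```

```bash
python3 - <<'E'
from h import *
T,s=pose(); np.save('T1.npy',T); snap('wrist','w1.png'); go(.643,-.155,.18,70)
E
```

```text
at [ 0.6416 -0.1519  0.18  ] head 70.41 tilt z [-0.0017  0.0014 -1.    ] t 1.95 w 0.0854 gf 0.0 F [-0.76  0.57 -0.04]
ROW [-0.003   0.0029  0.    ] tw 0.0034
```

View pics/w1.png

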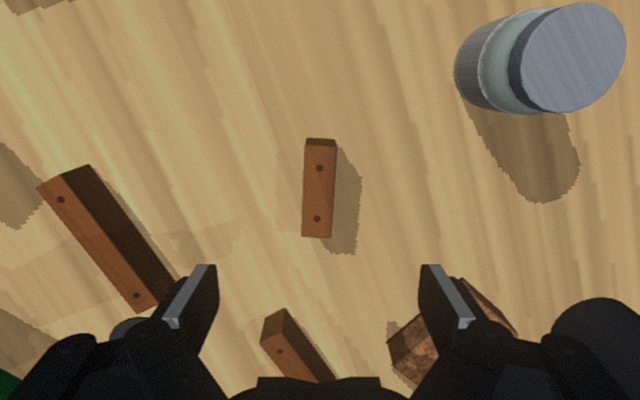

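The short slat sits centrally: its top face spans (305,146) to (331,238), with holes at (319,168) and (317,219). At the left is the long slat, with holes at (60,199) and (137,295). The middle slat is at the bottom.

```bash
python3 - <<'E'
from h import *
T=np.load('T1.npy')
W=lambda u,v,z:ray('wrist',u,v,z,T)
def seg(n,p,q):
    d=q-p;print(n,'mid',((p+q)/2).round(4),'len',np.linalg.norm(d).round(4),'yaw',np.degrees(np.arctan2(d[1],d[0])).round(1));return (p+q)/2
m=seg('short holes',W(317,219,.04),W(319,168,.04))
a=seg('short axis',W(316.5,237.5,.04),W(320,146.5,.04))
seg('width',W(303,190,.04),W(333.5,190,.04))
seg('long holes',W(60,199,.04),W(137,295,.04))
go(a[0],a[1],.035,70.5)
E
```

```text
short holes mid [ 0.6384 -0.1605  0.04  ] len 0.0442 yaw 68.2
short axis mid [ 0.6386 -0.1604  0.04  ] len 0.0788 yaw 68.3
width mid [ 0.6398 -0.1572  0.04  ] len 0.025 yaw -19.6
long holes mid [ 0.4426 -0.1446  0.04  ] len 0.1047 yaw -81.8
at [ 0.6416 -0.1519  0.18  ] head 70.41 tilt z [-0.0017  0.0014 -1.    ] t 1.95 w 0.0854 gf 0.0 F [-0.76  0.57 -0.04]
ROW [-0.0114  0.0004  0.1813] tw -0.0008
```

Call:
move_arm(
  deltas=[
    [[-0.0114,0.0004,0.06,0.0175,-1],[-0.0114,0.0004,0.12,0.0175,-1],[-0.0114,0.0004,0.16,0.0175,-1],[-0.0114,0.0004,0.185,0.0175,-1],[-0.0114,0.0004,0.196,0.0175,-1],[-0.0114,0.0004,0.196,0.0175,0.5],[-0.0114,0.0004,0.196,0.0175,1],[-0.0114,0.0004,0.196,0.0175,1],[-0.0114,0.0004,0.196,0.0175,1],[-0.0114,0.0004,0.196,0.0175,1],[-0.0114,0.0004,0.196,0.0175,1]],
  ],
  squeeze=30,
)

```text
clock: 3.05
position: [0.6406, -0.1619, 0.0253]
ee_rot: [0.001, 0.828, 0.561, 0.001]
contact_force: [0.0, 0.7, 5.8]
width: 0.0252
gripper_force: 30.9
```

```bash
python3 -c "
from h import *
go(.543,.2615,.15,-3)"
```

```text
at [ 0.6406 -0.1619  0.0253] head 68.29 tilt z [ 2.5e-03 -7.0e-04 -1.0e+00] t 3.05 w 0.0252 gf 30.9 F [0.03 0.7  5.81]
ROW [ 0.4466 -0.3087 -0.1565] tw 0.5941
```

Call:
move_arm(
  deltas=[
    [[0,0,-0.06,0,1],[0,0,-0.12,0,1],[0.03,-0.03,-0.18,0.06,1],[0.418,-0.405,-0.218,0.594,1],[0.418,-0.405,-0.218,0.594,1],[0.418,-0.405,-0.218,0.594,1],[0.418,-0.405,-0.218,0.594,1],[0.418,-0.405,-0.218,0.594,1],[0.418,-0.405,-0.218,0.594,1],[0.418,-0.405,-0.218,0.594,1],[0.418,-0.405,-0.218,0.594,1],[0.418,-0.405,-0.218,0.594,1]],
  ],
)

```text
clock: 4.25
position: [0.4623, 0.2677, 0.1982]
ee_rot: [-0.0, 1.0, -0.027, 0.0]
contact_force: [1.1, 0.4, -0.5]
width: 0.0252
gripper_force: 30.1
```

```bash
python3 -c "
from h import *
go(.46,.2615,.2,-3)"
```

```text
at [0.4623 0.2677 0.1982] head -3.12 tilt z [ 4.e-04  1.e-04 -1.e+00] t 4.25 w 0.0252 gf 30.1 F [ 1.12  0.39 -0.5 ]
ROW [-0.0025  0.0079 -0.0022] tw -0.001
```

Call:
move_arm(
  deltas=[
    [[0,0,0,0,1],[0,0,0,0,1]],
  ],
)

```text
clock: 4.45
position: [0.4627, 0.2671, 0.198]
ee_rot: [0.0, 1.0, -0.024, 0.0]
contact_force: [0.2, 0.2, -1.2]
width: 0.0253
gripper_force: 30.1
```

```bash
python3 - <<'E'
from h import *
T,s=pose(); np.save('T2.npy',T); snap('wrist','w2.png'); go(.543,.2615,.1,-3)
E
```

```text
at [0.4632 0.2661 0.1978] head -2.91 tilt z [ 1.e-04 -8.e-04 -1.e+00] t 4.5 w 0.0255 gf 30.1 F [ 0.42 -0.49  0.35]
ROW [0.0999 0.0005 0.1223] tw 0.0007
```

View pics/w2.png

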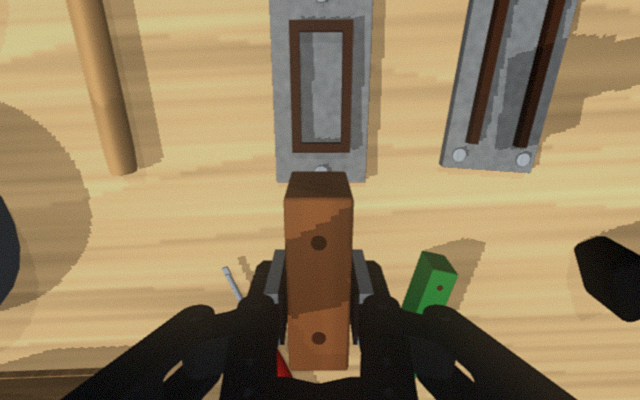

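The short row's wall tops span (290,20) to (351,152), and the held slat's top face spans (286,194) to (348,370). The long row is at upper right, its open end near (487,168).

```bash
python3 - <<'E'
from h import *
T=np.load('T2.npy')
W=lambda u,v,z:ray('wrist',u,v,z,T)
def seg(n,p,q):
    d=q-p;print(n,'mid',((p+q)/2).round(4),'len',np.linalg.norm(d).round(4),'yaw',np.degrees(np.arctan2(d[1],d[0])).round(1));return (p+q)/2
r=seg('row outer',W(321.5,152,.022),W(322,20,.022))
seg('left',W(292,152,.022),W(290,20,.022));seg('right',W(351,152,.022),W(354,20,.022));seg('w',W(291,86,.022),W(352.5,86,.022))
seg('bL',W(275,182,.012),W(270,0,.012));seg('bR',W(365,182,.012),W(372.5,0,.012))
z=T[2,3]+.015
c=seg('slat',W(319,370,z),W(319.5,194,z)); seg('slat w',W(287.5,280,z),W(351,280,z))
print('slat in tool',(T[:3,:3].T@(c-T[:3,3])).round(4))
seg('long inner wall L',W(467,143,.022),W(495,0,.022));seg('long inner R',W(534,148,.022),W(563,0,.022))
E
```

```text
row outer mid [0.5355 0.26   0.022 ] len 0.1069 yaw -2.8
left mid [0.5368 0.2861 0.022 ] len 0.107 yaw -3.3
right mid [0.5343 0.234  0.022 ] len 0.1069 yaw -2.3
w mid [0.5386 0.2599 0.022 ] len 0.0521 yaw -92.8
bL mid [0.5302 0.3036 0.012 ] len 0.154 yaw -3.5
bR mid [0.5262 0.2191 0.012 ] len 0.154 yaw -2.6
slat mid [0.4652 0.2657 0.213 ] len 0.0801 yaw -2.8
slat w mid [0.4697 0.2655 0.213 ] len 0.0249 yaw -92.7
slat in tool [ 0.0025  0.0013 -0.015 ]
long inner wall L mid [0.5403 0.1268 0.022 ] len 0.1132 yaw -6.2
long inner R mid [0.5353 0.07   0.022 ] len 0.1174 yaw -2.6
```

Call:
move_arm(
  deltas=[
    [[0.0894,0.0014,0.03,0,1],[0.0894,0.0014,0.09,0,1],[0.0894,0.0014,0.14,0,1],[0.0894,0.0014,0.17,0,1],[0.0894,0.0014,0.18,0,1],[0.0894,0.0014,0.18,0,1]],
  ],
)

```text
clock: 5.1
position: [0.5348, 0.2598, 0.0528]
ee_rot: [0.001, 1.0, -0.027, -0.001]
contact_force: [-0.0, 0.5, -0.0]
width: 0.0254
gripper_force: 30.1
```

```bash
python3 - <<'E'
from h import *
T,s=pose(); np.save('T3.npy',T);snap('wrist','w3.png'); go(.5346,.2614,.038,-2.9)
E
```

```text
at [0.5357 0.2606 0.0544] head -3.07 tilt z [ 7.e-04  1.e-04 -1.e+00] t 5.15 w 0.0252 gf 30.1 F [-0.31 -0.38 -0.79]
ROW [-0.0015 -0.001   0.0205] tw -0.0014
```

View pics/w3.png

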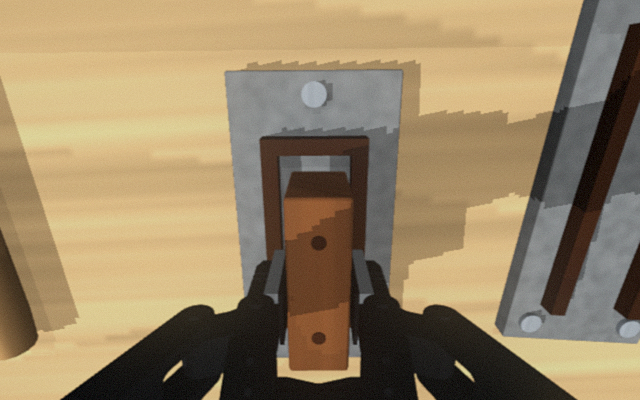

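The held slat hovers inside the trough's outline. The far wall spans rows 138 to 154, the inner side walls are at columns about 279 and 352, and the slat's bottom front edge is at row 172, columns 290 to 348.

```bash
python3 - <<'E'
from h import *
T=np.load('T3.npy')
W=lambda u,v,z:ray('wrist',u,v,z,T)
print('far wall outer',W(314,137.5,.022).round(4),'inner',W(314,154.5,.022).round(4))
print('side walls outer at v=150',W(261,150,.022).round(4),W(369,150,.022).round(4),'inner v160',W(279,160,.022).round(4),W(352,160,.022).round(4))
print('slat bottom front',W(290,172,.0296).round(4),W(348,172,.0296).round(4))
print('slat top ends',W(319,195,.0694).round(4),W(319,370,.0694).round(4))
print('board far corners',W(225,71,.012).round(4),W(403,70,.012).round(4))
E
```

```text
far wall outer [0.5903 0.258  0.022 ] inner [0.5822 0.2584 0.022 ]
side walls outer at v=150 [0.5857 0.2836 0.022 ] [0.5829 0.2321 0.022 ] inner v160 [0.5804 0.2754 0.022 ] [0.5785 0.2403 0.022 ]
slat bottom front [0.5761 0.2699 0.0296] [0.5747 0.243  0.0296]
slat top ends [0.5774 0.2563 0.0694] [0.4988 0.2605 0.0694]
board far corners [0.6222 0.2983 0.012 ] [0.6181 0.2145 0.012 ]
```

Call:
move_arm(
  deltas=[
    [[-0.002,-0.0015,0.008,0,1],[-0.002,-0.0015,0.015,0,1],[-0.002,-0.0015,0.02,0,1],[-0.002,-0.0015,0.02,0,1],[-0.002,-0.0015,0.02,0,1]],
  ],
)

```text
clock: 5.65
position: [0.5333, 0.2628, 0.0381]
ee_rot: [-0.0, 1.0, -0.026, 0.0]
contact_force: [0.6, -0.7, -1.0]
width: 0.0253
gripper_force: 30.1
```

Call:
move_arm(
  deltas=[
    [[0,0,0.001,0,1],[0,0,0.001,0,-0.2],[0,0,0.001,0,-1],[0,0,0.001,0,-1],[0,0,0,0,-1],[0,0,-0.06,0,-1],[0,0,-0.12,0,-1],[0,0,-0.18,0,-1],[0,0,-0.2,0,-1]],
  ],
)

```text
clock: 6.55
position: [0.5358, 0.2637, 0.2039]
ee_rot: [-0.002, 1.0, -0.026, 0.005]
contact_force: [0.3, -0.0, -0.1]
width: 0.0854
gripper_force: 0.0
```

```bash
python3 - <<'E'
from h import *
T,s=pose(); np.save('T4.npy',T);snap('wrist','w4.png'); go(.445,-.143,.2,98)
E
```

```text
at [0.5362 0.2638 0.2046] head -2.98 tilt z [ 0.011   0.004  -0.9999] t 6.6 w 0.0853 gf 0.0 F [0.96 0.89 1.04]
ROW [-0.0874  0.5138  0.0025] tw -0.8415
```

View pics/w4.png

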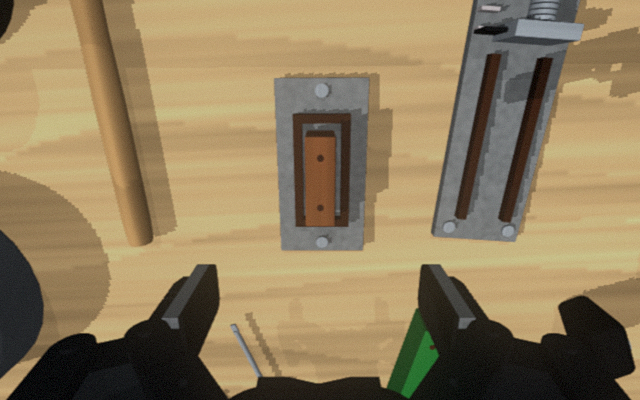

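The short slat lies in the trough, its top face from (305,137) to (335,226). The long row's walls run from about (462,218)–(496,55) on one side and (506,220)–(545,60) on the other, with the stop plate at (548,30).

```bash
python3 - <<'E'
from h import *
T=np.load('T4.npy')
W=lambda u,v,z:ray('wrist',u,v,z,T)
def seg(n,p,q):
    d=q-p;print(n,'mid',((p+q)/2).round(4),'len',np.linalg.norm(d).round(4),'yaw',np.degrees(np.arctan2(d[1],d[0])).round(1))
seg('slat',W(320,226.5,.052),W(320.5,137,.052))
seg('row',W(322.5,227,.022),W(321.5,114,.022))
seg('wallL',W(462,218,.022),W(495.5,55,.022));seg('wallR',W(506,220,.022),W(545,60,.022))
seg('board L',W(432,236,.012),W(472,0,.012)); seg('board near',W(432,236,.012),W(514,241,.012))
seg('stop top front',W(514,38,.052),W(580,42,.052))
E
```

```text
slat mid [0.5342 0.2621 0.052 ] len 0.0792 yaw -3.1
row mid [0.5355 0.2603 0.022 ] len 0.1083 yaw -2.3
wallL mid [0.5574 0.1183 0.022 ] len 0.1473 yaw -6.6
wallR mid [0.5522 0.076  0.022 ] len 0.1453 yaw -6.4
board L mid [0.5682 0.1403 0.012 ] len 0.2141 yaw -6.0
board near mid [0.4569 0.1097 0.012 ] len 0.0844 yaw -96.6
stop top front mid [0.6377 0.0864 0.052 ] len 0.05 yaw -96.1
```

Call:
move_arm(
  deltas=[
    [[-0.0874,0.5138,0.0025,-0.8415,-1],[-0.0874,0.5138,0.0025,-0.8415,-1],[-0.0874,0.5138,0.0025,-0.8415,-1],[-0.0874,0.5138,0.0025,-0.8415,-1],[-0.0874,0.5138,0.0025,-0.8415,-1],[-0.0874,0.5138,0.0025,-0.8415,-1],[-0.0874,0.5138,0.0025,-0.8415,-1],[-0.0874,0.5138,0.0025,-0.8415,-1],[-0.0874,0.5138,0.0025,-0.8415,-1],[-0.0874,0.5138,0.0025,-0.8415,-1],[-0.0874,0.5138,0.0025,-0.8415,-1],[-0.0874,0.5138,0.0025,-0.8415,-1]],
  ],
)

```text
clock: 7.8
position: [0.4411, -0.1447, 0.1948]
ee_rot: [-0.001, 0.694, 0.72, -0.0]
contact_force: [0.3, -0.4, -0.2]
width: 0.085
gripper_force: 0.0
```

Call:
move_arm(
  deltas=[
    [[0,0,0,0,-1],[0,0,0,0,-1]],
  ],
)

```text
clock: 8.0
position: [0.4416, -0.1439, 0.1952]
ee_rot: [-0.001, 0.697, 0.717, -0.0]
contact_force: [0.2, -0.6, 0.8]
width: 0.0856
gripper_force: 0.0
```

```bash
python3 - <<'E'
from h import *
T,s=pose(); np.save('T5.npy',T);snap('wrist','w5.png'); go(.445,-.143,.2,98)
E
```

```text
at [ 0.4417 -0.1439  0.1954] head 91.7 tilt z [-8.e-04  5.e-04 -1.e+00] t 8.05 w 0.0853 gf 0.0 F [-0.68 -0.23 -1.04]
ROW [ 0.001   0.0041 -0.0058] tw -0.0525
```

View pics/w5.png

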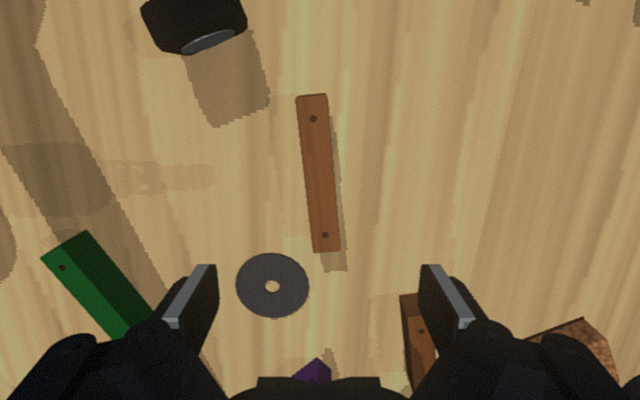

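The long slat is centred, its top-face ends at (312,96) and (326.5,251), holes at (313,119) and (325,235).

```bash
python3 - <<'E'
from h import *
T=np.load('T5.npy')
W=lambda u,v,z:ray('wrist',u,v,z,T)
p,q=W(326.5,251.5,.04),W(311.5,95.5,.04);d=q-p;m=(p+q)/2;h=np.degrees(np.arctan2(d[1],d[0]))
print(m,np.linalg.norm(d),h); m2=(W(313,119,.04)+W(325,235,.04))/2;print(m2)
go(m[0],m[1],.023,h)
E
```

```text
[ 0.44233324 -0.14388581  0.04      ] 0.13883714575887937 97.06870993111181
[ 0.44217107 -0.14475959  0.04      ]
at [ 0.4417 -0.1439  0.1954] head 91.7 tilt z [-8.e-04  5.e-04 -1.e+00] t 8.05 w 0.0853 gf 0.0 F [-0.68 -0.23 -1.04]
ROW [-2.000e-04  9.000e-04  2.155e-01] tw -0.0447
```

Call:
move_arm(
  deltas=[
    [[0,0.0009,0.06,-0.0447,-1],[0,0.0009,0.12,-0.0447,-1],[0,0.0009,0.17,-0.0447,-1],[0,0.0009,0.2,-0.0447,-1],[0,0.0009,0.2155,-0.0447,-1],[0,0.0009,0.2155,-0.0447,0.5],[0,0.0009,0.2155,-0.0447,1],[0,0.0009,0.2155,-0.0447,1],[0,0.0009,0.2155,-0.0447,1],[0,0.0009,0.2155,-0.0447,1],[0,0.0009,0.2155,-0.0447,1]],
  ],
  squeeze=50,
)

```text
clock: 9.15
position: [0.4436, -0.1445, 0.0246]
ee_rot: [0.001, 0.661, 0.75, 0.0]
contact_force: [-0.4, -0.0, 6.9]
width: 0.0252
gripper_force: 51.5
```

```bash
python3 - <<'E'
from h import *
# target slat centre at row x=-45
y=np.radians(-6.7);r=np.array([.5896,.0931])-.045*np.array([np.cos(y),np.sin(y)]);print(r)
go(r[0],r[1],.15,-6.7)
E
```

```text
[0.54490732 0.09835018]
at [ 0.4436 -0.1445  0.0246] head 97.2 tilt z [ 0.0024 -0.001  -1.    ] t 9.15 w 0.0252 gf 51.5 F [-0.45 -0.03  6.92]
ROW [ 0.2851  0.164  -0.1567] tw 0.8658
```

Call:
move_arm(
  deltas=[
    [[0,0,-0.06,0,1],[0,0,-0.12,0,1],[0.03,0.02,-0.157,0.07,1],[0.06,0.035,-0.157,0.14,1],[0.09,0.05,-0.157,0.21,1],[0.12,0.07,-0.157,0.28,1],[0.15,0.09,-0.157,0.35,1],[0.18,0.105,-0.157,0.42,1],[0.21,0.12,-0.157,0.49,1],[0.24,0.14,-0.157,0.56,1],[0.27,0.155,-0.157,0.63,1],[0.285,0.164,-0.157,0.7,1]],
  ],
)

```text
clock: 10.35
position: [0.5446, 0.1006, 0.149]
ee_rot: [-0.0, 0.994, 0.113, 0.0]
contact_force: [-0.3, -0.8, -1.3]
width: 0.0252
gripper_force: 50.4
```

```bash
python3 -c "
from h import *
go(.545,.0984,.10,-6.7)"
```

```text
at [0.5446 0.1006 0.149 ] head 12.93 tilt z [ 1.e-04  9.e-04 -1.e+00] t 10.35 w 0.0252 gf 50.4 F [-0.27 -0.83 -1.3 ]
ROW [-0.0001  0.0028  0.0612] tw 0.1635
```

Call:
move_arm(
  deltas=[
    [[0,0.0028,0.01,0.07,1],[0,0.0028,0.03,0.14,1],[0,0.0028,0.05,0.1635,1],[0,0.0028,0.08,0.1635,1],[0,0.0028,0.0925,0.1635,1],[0,0.0028,0.0925,0.1635,1]],
  ],
)

```text
clock: 10.95
position: [0.5433, 0.0963, 0.0736]
ee_rot: [0.0, 0.998, -0.056, -0.002]
contact_force: [0.4, -0.3, -1.8]
width: 0.0249
gripper_force: 50.4
```

```bash
python3 - <<'E'
from h import *
T,s=pose(); np.save('T6.npy',T);snap('wrist','w6.png'); go(.545,.0984,.04,-6.7)
E
```

```text
at [0.5444 0.0963 0.0748] head -6.42 tilt z [-0.0013  0.     -1.    ] t 11.0 w 0.0247 gf 50.4 F [ 0.26 -0.77 -0.83]
ROW [ 0.0005 -0.0027  0.0435] tw 0.0024
```

View pics/w6.png

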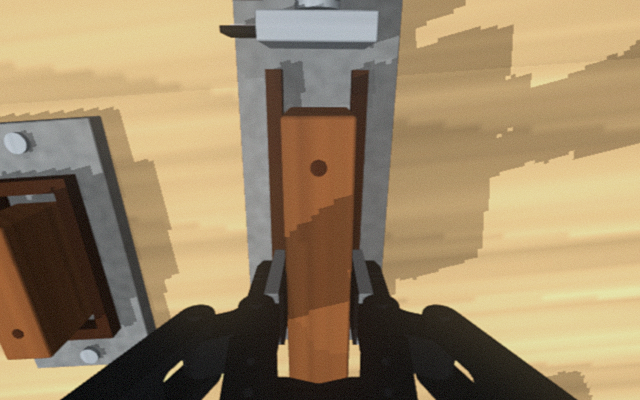

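The slat is held above the channel. Its bottom front edge is at row 107 (columns 288–350), the wall ends at row 69 (inner columns 283 and 351), and the stop plate at rows 11–42.

```bash
python3 - <<'E'
from h import *
T=np.load('T6.npy');R=T[:3,:3]
W=lambda u,v,z:ray('wrist',u,v,z,T)
t=lambda n,u,v,z:print(n,(R.T@(W(u,v,z)-T[:3,3])).round(4),W(u,v,z).round(4))
zb=T[2,3]-.0246
t('slat botL',288,107,zb);t('slat botR',350,107,zb);t('topL',280,116,zb+.04);t('topR',356,116,zb+.04)
t('rear top',319,381,zb+.04)
t('wallL far in',283,69,.022);t('wallR far in',351,69,.022);t('wallL in',283,104,.022);t('wallR in',352.5,104,.022)
t('wallL out',265,69,.022);t('wallR out',368,69,.022);t('wL out near',274,250,.022)
t('board L',234,0,.012);t('board L',250,275,.012);t('board R',401,0,.012);t('board R',387,240,.012)
t('stop top back',317,11,.052);t('stop top front L',256,39,.052);t('front R',378,39,.052)
E
```

```text
slat botL [ 0.07   -0.0125  0.0243] [0.6142 0.1009 0.049 ]
slat botR [0.0701 0.0148 0.0243] [0.6112 0.0737 0.049 ]
topL [ 0.0701 -0.0118 -0.0157] [0.6143 0.1002 0.089 ]
topR [ 0.0701  0.0134 -0.0157] [0.6115 0.0751 0.089 ]
rear top [-0.0434  0.0013 -0.0152] [0.5001 0.0998 0.089 ]
wallL far in [ 0.0865 -0.0168  0.0513] [0.6309 0.1033 0.022 ]
wallR far in [0.0865 0.0171 0.0513] [0.6271 0.0696 0.022 ]
wallL in [ 0.0695 -0.0174  0.0513] [0.6141 0.1057 0.022 ]
wallR in [0.0696 0.0184 0.0514] [0.6102 0.0702 0.022 ]
wallL out [ 0.0865 -0.0258  0.0513] [0.6319 0.1122 0.022 ]
wallR out [0.0865 0.0256 0.0513] [0.6262 0.0612 0.022 ]
wL out near [-0.0142 -0.0254  0.0517] [0.5318 0.1231 0.022 ]
board L [ 0.1189 -0.0411  0.0611] [0.6658 0.1238 0.012 ]
board L [-0.0373 -0.0429  0.0617] [0.5108 0.143  0.012 ]
board R [0.1189 0.0418 0.0612] [0.6566 0.0415 0.012 ]
board R [-0.0124  0.0432  0.0617] [0.5259 0.0547 0.012 ]
stop top back [0.1074 0.0003 0.0212] [0.6499 0.0839 0.052 ]
stop top front L [ 0.0972 -0.0246  0.0212] [0.6426 0.1098 0.052 ]
front R [0.0972 0.0252 0.0213] [0.637  0.0604 0.052 ]
```

Call:
move_arm(
  deltas=[
    [[0,-0.001,0.015,0.002,1],[0,-0.001,0.03,0.002,1],[0,-0.001,0.04,0.002,1],[0,-0.001,0.045,0.002,1],[0,-0.001,0.046,0.002,1],[0,-0.001,0.046,0.002,1]],
  ],
)

```text
clock: 11.6
position: [0.545, 0.0972, 0.0382]
ee_rot: [-0.0, 0.998, -0.058, 0.0]
contact_force: [0.4, -0.1, -0.9]
width: 0.0253
gripper_force: 50.4
```

Call:
move_arm(
  deltas=[
    [[0.006,0,0,0,1],[0.012,0,0,0,1],[0.018,0,0,0,1],[0.024,0,0,0,1],[0.026,0,0,0,1],[0.026,0,0,0,1],[0.026,0,0,0,1]],
  ],
)

```text
clock: 12.3
position: [0.5653, 0.0947, 0.0382]
ee_rot: [-0.0, 0.998, -0.058, -0.0]
contact_force: [0.0, -0.7, -1.2]
width: 0.025
gripper_force: 50.4
```

```bash
python3 -c "
from h import *
go(.58,.093,.037,-6.7)
for i in range(4): snap('wrist','t.png');print(manip.get_state()['contact_force'].round(2))"
```

```text
at [0.5653 0.0947 0.0382] head -6.66 tilt z [-5.e-04  1.e-04 -1.e+00] t 12.3 w 0.025 gf 50.4 F [ 0.   -0.72 -1.17]
ROW [0.0185 0.     0.0015] tw 0.0003
[-0.62  0.23 -1.58]
[-0.24  0.62 -1.14]
[ 0.49 -0.56 -0.87]
[ 0.19  0.47 -1.75]
```

Call:
move_arm(
  deltas=[
    [[0.004,0,0.001,0,1],[0.008,0,0.001,0,1],[0.0125,0,0.001,0,1],[0.0125,0,0.001,0,1],[0.0125,0,0.001,0,1],[0.0125,0,0.001,0,1]],
  ],
)

```text
clock: 13.1
position: [0.5742, 0.0937, 0.0372]
ee_rot: [-0.0, 0.998, -0.058, -0.001]
contact_force: [-5.1, 0.5, 0.4]
width: 0.0251
gripper_force: 50.8
```

```bash
cat > f.py <<'E'
from h import *
f=[];p=[]
for i in range(4):
    im=snap('wrist','t.png');s=manip.get_state();f.append(s['contact_force']);p.append(s['position'])
print(np.mean(f,0).round(2),np.mean(p,0).round(4),s['clock'],s['gripper_force'])
E
python3 f.py
```

```text
[-4.83  0.82  0.53] [0.5741 0.0937 0.0372] 13.3 50.773290395736694
```

Call:
move_arm(
  deltas=[
    [[0.002,0,0,0,1],[0.004,0,0,0,1],[0.006,0,0,0,1],[0.007,0,0,0,1],[0.007,0,0,0,1],[0.007,0,0,0,1],[0.007,0,0,0,1]],
  ],
)

```text
clock: 14.0
position: [0.5778, 0.0933, 0.0371]
ee_rot: [-0.0, 0.998, -0.058, -0.003]
contact_force: [-8.9, 1.6, 3.6]
width: 0.0249
gripper_force: 51.0
```

```bash
python3 f.py; python3 -c "
from h import *
T,s=pose();np.save('T7.npy',T)
im=cv2.imread('pics/t.png')[0:200,180:460];cv2.imwrite('pics/w7.png',cv2.resize(im,None,fx=2.8,fy=2.8))"
```

```text
[-8.16  1.41  2.71] [0.5778 0.0933 0.037 ] 14.2 51.02641761302948
```

View pics/w7.png

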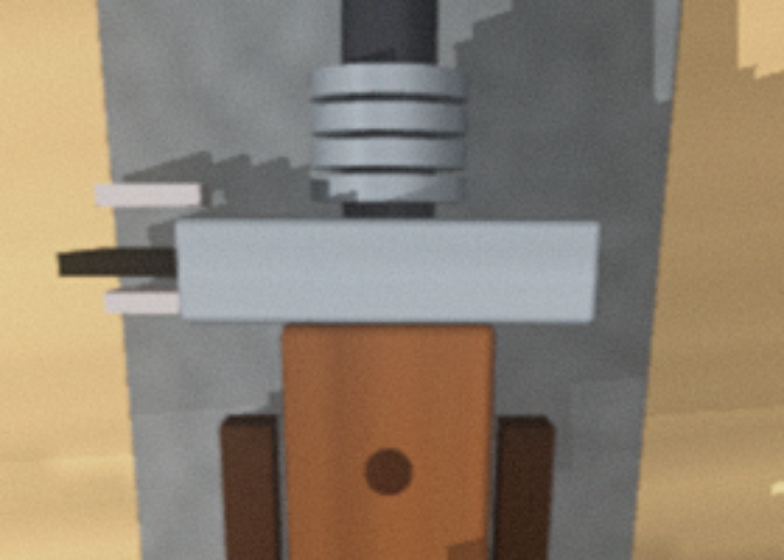

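The slat is against the stop, aligned in the channel. The pointer (row 262) sits between the marks (rows 194 and 302), slightly short of the middle.

Call:
move_arm(
  deltas=[
    [[0.0015,0,0,0,1],[0.003,0,0,0,1],[0.003,0,0,0,1],[0.003,0,0,0,1],[0.003,0,0,0,1],[0.003,0,0,0,1],[0.003,0,0,0,1],[0.003,0,0,0,1],[0.003,0,0,0,1],[0.003,0,0,0,1],[0.003,0,0,0,1],[0.003,0,0,0,1]],
  ],
)

```text
clock: 15.4
position: [0.5793, 0.0931, 0.037]
ee_rot: [-0.0, 0.998, -0.058, -0.004]
contact_force: [-9.9, 1.5, 3.9]
width: 0.025
gripper_force: 51.1
```

```bash
python3 f.py
```

```text
[-9.23  1.85  3.98] [0.5793 0.0931 0.037 ] 15.6 51.12125873565674
```

Call:
move_arm(
  deltas=[
    [[0,0,0,0,1],[0,0,0,0,1],[0,0,0,0,1],[0,0,0,0,1],[0,0,0,0,1],[0,0,0,0,1],[0,0,0,0,1],[0,0,0,0,1],[0,0,0,0,1],[0,0,0,0,1],[0,0,0,0,1],[0,0,0,0,1]],
  ],
)

```text
clock: 16.8
position: [0.5793, 0.0931, 0.037]
ee_rot: [-0.0, 0.998, -0.058, -0.004]
contact_force: [-10.0, 1.8, 3.7]
width: 0.0251
gripper_force: 51.1
```

Call:
move_arm(
  deltas=[
    [[0,0,0,0,1],[0,0,0,0,1],[0,0,0,0,1],[0,0,0,0,1],[0,0,0,0,1],[0,0,0,0,1],[0,0,0,0,1],[0,0,0,0,1],[0,0,0,0,1],[0,0,0,0,1]],
  ],
)

```text
clock: 17.8
position: [0.5793, 0.0931, 0.037]
ee_rot: [-0.0, 0.998, -0.058, -0.004]
contact_force: [-10.0, 2.1, 4.4]
width: 0.025
gripper_force: 51.1
```

```bash
python3 f.py; python3 -c "
from rig import manip
print(manip.sign_off())"
```

```text
[-9.73  1.54  4.09] [0.5793 0.0931 0.037 ] 18.0 51.120525598526
the job is handed in; nothing more can be done
None
```

The job is handed in at about 18 s: the short slat lies released in the short row, and the long slat is held against the stop with a steady push of about 10 N. The middle slat was never touched; sign-off returned no verdict.

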